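# Re-order spindle tooling on its pallets

### The arm

A 6-joint arm with a two-finger parallel gripper is mounted at the origin on a cart in front of the work surface, level with it; the furniture and walls round the work are solid. World frame = base frame: x ahead of the robot, y to its left, z up, the work surface at z = 0. Lengths are in mm, angles in rad, forces in N, time in s.
With the tool pointing down it reaches from about 350 to 875 mm from the base axis. Payload 4.2 kg.
Tool frame: the origin (TCP) lies at the very end of the fingers, on their centre line; the grasp point (between the pads) lies arm.grip_point_offset behind it (arm.grip_point_offset is the distance from the TCP to the grasp point, in mm); z points along the fingers, y is the line along which they close (so a half turn about z gives the same grasp; the last joint's range is limited). The gripper opens to 85 mm and grips with 20 to 120 N. Pads are 22 mm wide; open, the fingers measure 114 mm over their backs; the gripper's body (76 mm by 85 mm) begins 54 mm behind the grasp point. The pads swing forward as they close: fully open they stand 13 mm farther back than shut.
Start: joints at [1.437, 0.385, 0.008, 0, -1.194, -0.259], TCP at [239.202, 577.392, 231.312] pointing down, gripper open.
Joint ranges: [-3.14, 3.14], [-1.21, 2.06], [-1.07, 1.41], [-3.16, 2.05], [-2.99, -0.16], [-3.1, 3.1]. Speed limits (rad/s): [2.79, 2.79, 3.14, 3.14, 3.14, 3.14].

### API

Orientations are given as a unit quaternion [x, y, z, w].
In Python, from bench import arm, cams, ticket gives the robot as it stands.
- The arm moves only by the tool servo_tool, never from a script. Its argument "commands" is a list that holds one entry, the list of rows, each a list of 7 numbers: the closure in counts, from 0 (fully open) to 255 (shut), then the shift along the tool's x, y, z in m, then the turn, a rotation vector about the tool's x, y, z in degrees. In form: [[[grip, x, y, z, ax, ay, az], ...]]. A call has 1 to 10 rows; each row shifts and turns the commanded pose from where the row before left it, along the tool's axes as they then stand; what a row does not reach is not made up. A row lasts 1/12 s, in which the tool goes at most 41.7 mm and 7.16 degrees, less where a joint would pass 70% of its speed; a pose out of reach is approached as far as the arm can. A call with a gripper value outside its range is refused whole. The fingers move at their own pace and stop on an object; the grip force is fixed at half the most. Time passes only in rows, so rows that do not move let the fingers close. It gives the time, the measured TCP pose, the force, the opening and the grip force at its end, in the units of the state.
- arm.read_state(): the state, without advancing time (a new reading comes with each control period).
- cams.get_image(name): name is "scene" or "top" or "wrist"; returns a dict with "frame" (420x560x3 uint8, blue, green, red), "K" (3x3 intrinsics, pixels), "T" (4x4, takes a point from camera to world coordinates). Camera axes: x right, y up, looking along -z (the intrinsics and any distortion apply to the point x, -y, -z); pixel columns grow to the right and rows downward; lengths in mm; the calibration is good to about 2 mm. A picture is of the moment at which its call begins. There is no depth.
- ticket.job_done(): hands the job in; it is judged then, once.
The state is a dict: "clock": time; "joints": joint angles; "joint_vel": joint speeds; "joint_efforts": joint torques, N m; "position": TCP position; "ee_rot": TCP orientation; "contact_force": force on the tool from outside, world axes, zero at the start; "wrist_torque": the same for the moment, N m; "gripper_width": finger opening in mm; "grasp_force": force on a finger pad.
Only numpy, scipy, OpenCV 4.12 (cv2) and the standard library are available. Lean on these libraries where they do the work, as an engineer would, in place of code of your own. Each camera call takes 0.05 s, during which the arm holds its last target. There are 200 camera calls.

### The job

The spindle parts lie on the wrong pallets; rearrange them in mounting order: the tall spacer ring on the pallet with one plug, the cutter block on the two-plug pallet, the guide bearing on the three-plug pallet and the thin spacer ring on the four-plug pallet, each lying flat in the middle of its pallet. Park parts on the bare pallet as you need to (it ends up empty), never on the machine table, and leave the setting gauge where it is.

Things in the scene. Friction and masses are not known exactly. Their poses are not given: they have to be found in the camera images.
- tall_ring: plain grey ground-steel spindle spacer ring, the taller and larger of the two: 60 mm outside diameter, 30 mm high, bore 30 mm, lying flat. Grip across the outside only; a finger cannot enter the bore. Origin: on the axis at the underside; z up along the axis.
- cutter: spare aluminium cutter block, a light grey rounded body with two small upright knives and four dark screws in its top, bore 30 mm, lying flat: 70 mm across along its own x and along its own y, 36 mm high. Grip it across the body along its own x or y. 0.5 to 0.8 kg. Origin: on the axis at the underside; z up along the axis.
- bearing: guide bearing: light grey ring with a thin red seal ring in its top, 62 mm outside diameter, 16 mm high, lying flat. Grip across the outside only; a finger cannot enter the bore. Origin: on the axis at the underside; z up along the axis.
- thin_ring: plain grey ground-steel spindle spacer ring, the thinner and smaller of the two: 50 mm outside diameter, 10 mm high, bore 30 mm, lying flat. Grip across the outside only; a finger cannot enter the bore. Origin: on the axis at the underside; z up along the axis.
- pallet_one: fixed square plywood pallet, 100 x 100 mm, 10 mm thick, with a thin scribed circle of 73 mm diameter round its middle and, flush in its top along the edge facing the robot (local -x), one black round plug (10 mm across). The pallets stand in any order, turned up to 0.2 rad, centres at least 120 mm apart. Origin: centre of the underside (its top is 10 mm higher); z up.
- pallet_two: fixed square plywood pallet, 100 x 100 mm, 10 mm thick, with a thin scribed circle of 73 mm diameter round its middle and, flush in its top along the edge facing the robot (local -x), a row of two black round plugs (10 mm across, 20 mm apart). The pallets stand in any order, turned up to 0.2 rad, centres at least 120 mm apart. Origin: centre of the underside (its top is 10 mm higher); z up.
- pallet_three: fixed square plywood pallet, 100 x 100 mm, 10 mm thick, with a thin scribed circle of 73 mm diameter round its middle and, flush in its top along the edge facing the robot (local -x), a row of three black round plugs (10 mm across, 20 mm apart). The pallets stand in any order, turned up to 0.2 rad, centres at least 120 mm apart. Origin: centre of the underside (its top is 10 mm higher); z up.
- pallet_four: fixed square plywood pallet, 100 x 100 mm, 10 mm thick, with a thin scribed circle of 73 mm diameter round its middle and, flush in its top along the edge facing the robot (local -x), a row of four black round plugs (10 mm across, 20 mm apart). The pallets stand in any order, turned up to 0.2 rad, centres at least 120 mm apart. Origin: centre of the underside (its top is 10 mm higher); z up.
- pallet_bare: fixed square plywood pallet, 100 x 100 mm, 10 mm thick, with a thin scribed circle of 73 mm diameter round its middle and, flush in its top along the edge facing the robot (local -x), no plugs. The pallets stand in any order, turned up to 0.2 rad, centres at least 120 mm apart. Origin: centre of the underside (its top is 10 mm higher); z up. Empty at the start.
- gauge: setting gauge, not to be moved: alloy bridge 42 x 120 mm, 45 mm high, with an upright rod to 95 mm, standing right of the pallets (negative y), long side (local y) about along world y. Origin: centre of the underside. Mind also: behind the pallets, from x = 0.69 m outward, the machine's power feeder head overhangs the table, underside 140 mm up; keep the gripper clear of it.

How it is judged (in metres and radians):
At the end, for the whole second after the job is handed in: Tall ring, cutter, bearing and thin ring rest flat (within 0.1 rad) on the pallets with one, two, three and four plugs, each within 12 mm of its pallet's middle, directly on the pallet (underside within 3 mm of its top), at rest and released (horizontal distance between tall_ring and pallet_one below 0.012 m and z of tall_ring in the frame of pallet_one between 0.007 and 0.013 m and angle between each of tall_ring, cutter, bearing, thin_ring's own z axis and vertical below 0.1 rad and linear speed of each of tall_ring, cutter, bearing, thin_ring below 0.02 m/s and horizontal distance between cutter and pallet_two below 0.012 m and z of cutter in the frame of pallet_two between 0.007 and 0.013 m and horizontal distance between bearing and pallet_three below 0.012 m and z of bearing in the frame of pallet_three between 0.007 and 0.013 m and horizontal distance between thin_ring and pallet_four below 0.012 m and z of thin_ring in the frame of pallet_four between 0.007 and 0.013 m); the robot touches nothing.
It fails at once if a part was set down on or dropped to the machine table (height (world z) of any of tall_ring, cutter, bearing, thin_ring below 0.004 m).
It fails at once if the setting gauge was moved by more than 10 mm (distance of gauge from where it was at the start of the episode above 0.01 m).
It also fails if it takes over 115 s, if anything falls off the work surface, if the arm or the gripper's body presses on something with over 40 N, if the wrist force passes 120 N, or if a joint passes its speed limit or range.

## Working session

There is one attempt and no reset: what is moved stays moved. The work goes in short steps, Python scripts to look and compute and a tool call to move; the robot and the scene stay as the last step left them, time stands still between calls to the robot, and variables do not carry over. Pictures are saved under pics/ and viewed, at most 14 in all, crops included, and the job is handed in when it is done.

Besides the shell and the picture viewer there is one more tool, called after "Call:" as a command line: name --argument value ..., lists and objects as JSON in quotes. servo_tool: Moves the arm, as the interface text tells. Its arguments: {"type":"object","properties":{"commands":{"type":"array","items":{"type":"array","items":{"type":"array","items":{"type":"number"}}}}},"required":["commands"]}

```bash
mkdir -p pics; cat > h.py <<'E'
import numpy as np, cv2
from bench import arm, cams, ticket
def ray(im,u,v,z):
    K,T=im["K"],im["T"]
    d=np.linalg.inv(K)@np.array([u,v,1.]); d=np.array([d[0],-d[1],-d[2]])
    d=T[:3,:3]@d; o=T[:3,3]; return o+d*(z-o[2])/d[2]
def proj(im,P):
    p=np.linalg.inv(im["T"])@np.append(P,1); q=im["K"]@np.array([p[0],-p[1],-p[2]]); return q[:2]/q[2]
E
python3 - <<'E'
from h import *
s=arm.read_state(); print({k:np.round(v,3).tolist() for k,v in s.items()}, arm.grip_point_offset, [x for x in dir(arm) if x[0]!='_'],[x for x in dir(cams) if x[0]!='_'])
for n in ("top","scene"):
    im=cams.get_image(n); cv2.imwrite(f"pics/{n}0.png",im["frame"]); print(n,np.round(im["K"],1).tolist(),np.round(im["T"],3).tolist(), im.keys())
E
```

```text
{'clock': 0.0, 'joints': [1.437, 0.386, 0.007, -0.001, -1.194, -0.259], 'joint_vel': [-0.0, 0.001, -0.0, 0.001, 0.001, -0.001], 'joint_efforts': [0.001, -39.229, 18.84, 4.186, -0.005, -0.0], 'position': [238.979, 576.875, 230.199], 'ee_rot': [0.981, -0.195, -0.0, 0.001], 'contact_force': [-0.208, 0.039, -0.232], 'wrist_torque': [-0.004, -0.012, -0.004], 'grasp_force': 0.0, 'gripper_width': 85.421} 18.700000000000003 ['IKError', 'grip_point_offset', 'read_state'] ['get_image']
top [[387.1, 0.0, 280.8], [0.0, 387.1, 210.5], [0.0, 0.0, 1.0]] [[-0.015, 0.994, -0.107, 429.672], [-1.0, -0.013, 0.016, -38.097], [0.014, 0.108, 0.994, 877.491], [0.0, 0.0, 0.0, 1.0]] dict_keys(['frame', 'K', 'T'])
scene [[435.9, 0.0, 275.0], [0.0, 435.9, 205.5], [0.0, 0.0, 1.0]] [[0.832, 0.217, -0.511, -4.653], [-0.555, 0.344, -0.758, -796.201], [0.011, 0.914, 0.406, 456.544], [0.0, 0.0, 0.0, 1.0]] dict_keys(['frame', 'K', 'T'])
```

View pics/top0.png

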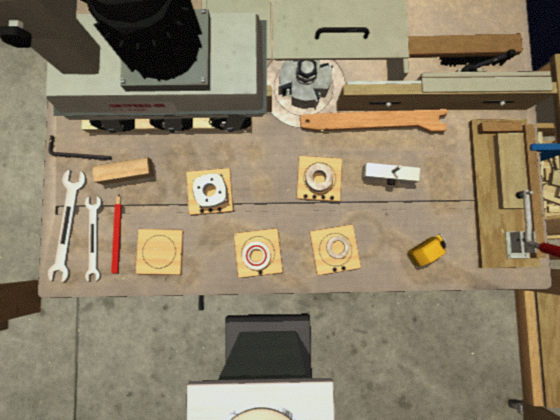

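View pics/scene0.png

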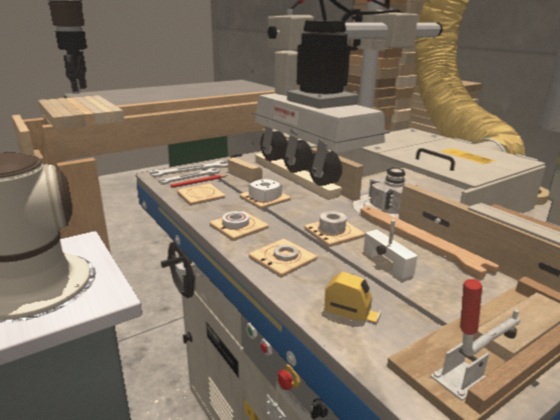

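The top view shows the bare pallet at (160,252), the bearing pallet at (258,253), the thin ring at (335,250), the cutter at (209,191), the tall ring at (319,178) and the gauge at (392,174). Next I measure them and count the plugs.

```bash
python3 - <<'E'
from h import *
im=cams.get_image("top"); f=im["frame"]
c=f[145:285,120:370]; cv2.imwrite("pics/crop1.png",cv2.resize(c,None,fx=3.1,fy=3.1,interpolation=cv2.INTER_CUBIC))
hsv=cv2.cvtColor(f,cv2.COLOR_BGR2HSV)
for p in [(140,270),(240,270),(150,250),(190,178)]: print(p,hsv[p[1],p[0]])
m=cv2.inRange(hsv,(12,90,150),(30,255,255)); m[:145]=0;m[285:]=0;m[:,:130]=0;m[:,365:]=0
cs,_=cv2.findContours(m,cv2.RETR_EXTERNAL,cv2.CHAIN_APPROX_NONE)
for k in cs:
    if cv2.contourArea(k)<600: continue
    P=np.array([ray(im,*(q+0.0),10)[:2] for q in k[:,0]],np.float32)
    (x,y),wh,a=cv2.minAreaRect(cv2.convexHull(P)); print("pal",np.round([x,y,*wh,a],1),np.round(k[:,0].mean(0)))
E
```

```text
(140, 270) [ 22 107 227]
(240, 270) [ 25 103 228]
(150, 250) [ 21 115 227]
(190, 178) [ 23 104 228]
pal [435.9 221.3 102.  101.5  87.7] [159. 251.]
pal [430.8   1.2 102.6 101.8   5.8] [257. 253.]
pal [ 435.1 -170.8  100.8  102.7    8.8] [335. 251.]
pal [571.5 109.8 100.9 101.6   4.2] [209. 188.]
pal [ 597.4 -140.9  102.3   99.9   85.5] [319. 180.]
```

View pics/crop1.png

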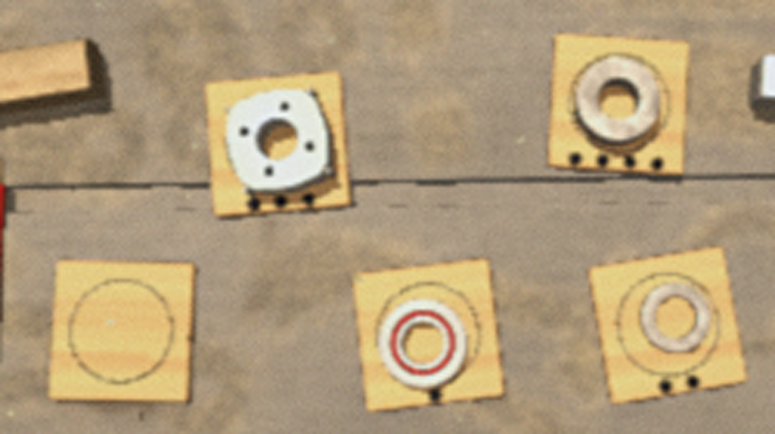

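Plug counts: the bearing lies on pallet one, the thin ring on two, the cutter on three and the tall ring on four. The plan is to park the bearing on the bare pallet, then move tall→P1, thin→P4, cutter→P2 and bearing→P3. I start by moving over the bearing.

Call:
servo_tool --commands '[[[0, 0, 0, 0, 0, 0, -5.6], [0, 0, 0, 0, 0, 0, -5.6], [0, 0, 0, 0, 0, 0, -5.6], [0, 0, 0, 0, 0, 0, -5.6], [0, 0.0128, 0.0384, 0, 0, 0, 0], [0, 0.0128, 0.0384, 0, 0, 0, 0], [0, 0.0128, 0.0384, 0, 0, 0, 0], [0, 0.0128, 0.0384, 0, 0, 0, 0], [0, 0.0128, 0.0384, 0, 0, 0, 0], [0, 0.0128, 0.0384, 0, 0, 0, 0]]]'

```text
clock: 0.98
position: [315.6, 344.7, 231.1]
ee_rot: [1.0, -0.001, -0.0, 0.0]
contact_force: [1.8, 0.2, -0.0]
gripper_width: 85.2
grasp_force: 0.0
```

```bash
python3 - <<'E'
from h import *
im=cams.get_image("top"); f=im["frame"]; hsv=cv2.cvtColor(f,cv2.COLOR_BGR2HSV)
for n,(u,v),z,r in [("bearing",(256.5,255.3),26,20),("thin",(338.1,246.9),20,16),("cutter",(209.7,190.2),46,24),("tall",(319,176.9),40,20)]:
    m=cv2.inRange(hsv,(0,0,90),(180,85,255)); d=np.zeros_like(m); cv2.circle(d,(int(u),int(v)),r,255,-1); m&=d
    cs,_=cv2.findContours(m,cv2.RETR_EXTERNAL,cv2.CHAIN_APPROX_NONE); k=max(cs,key=cv2.contourArea)
    P=np.array([ray(im,*(q*1.),z)[:2] for q in k[:,0]],np.float32); h=cv2.convexHull(P)
    print(n,"rect",np.round(np.hstack(cv2.minAreaRect(h)[0:1]+cv2.minAreaRect(h)[1:2]+(cv2.minAreaRect(h)[2],)),1),"circ",np.round(np.hstack(cv2.minEnclosingCircle(h)),1),"seed",np.round(ray(im,u,v,z)[:2],1))
    # bore edge / holes
    dk=cv2.inRange(hsv,(0,0,0),(180,255,95))&d
    if n=="cutter":
        nn,l,st,ce=cv2.connectedComponentsWithStats(dk)
        for i in range(1,nn): print("  dark",st[i,4],np.round(ray(im,*ce[i],z)[:2]))
s=arm.read_state();print(s["clock"],np.round(s["position"],1),np.round(s["ee_rot"],3))
E
```

```text
bearing rect [424.8   5.1  63.3  60.7  89.2] circ [423.8   4.8  32.2] seed [424.   3.]
thin rect [ 440.7 -175.8   46.7   46.2   89.1] circ [ 440.2 -175.6   25.1] seed [ 439.7 -177.1]
cutter rect [567.3 102.9  73.2  72.    4.7] circ [567.2 101.8  43.7] seed [565.8 102.2]
  dark 1 [590. 100.]
  dark 23 [573. 110.]
  dark 2 [573. 126.]
  dark 2 [562.  81.]
  dark 1 [559.  67.]
  dark 3 [550.  67.]
  dark 3 [545. 109.]
  dark 6 [539.  74.]
  dark 3 [542.  66.]
  dark 9 [533.  89.]
  dark 1 [529. 121.]
  dark 1 [529. 110.]
  dark 15 [525. 101.]
  dark 11 [526.  81.]
  dark 12 [522. 119.]
tall rect [ 594.4 -136.5   57.3   60.4   88.7] circ [ 594.1 -136.3   31.1] seed [ 593.4 -136.4]
1.0333 [315.6 338.7 231. ] [ 1.    -0.003 -0.001  0.002]
```

Call:
servo_tool --commands '[[[0, 0.012, 0.037, 0, 0, 0, 0], [0, 0.012, 0.037, 0, 0, 0, 0], [0, 0.012, 0.037, 0, 0, 0, 0], [0, 0.012, 0.037, 0, 0, 0, 0], [0, 0.012, 0.037, 0.01, 0, 0, 0], [0, 0.012, 0.037, 0.01, 0, 0, 0], [0, 0.012, 0.037, 0.01, 0, 0, 0], [0, 0.012, 0.037, 0.01, 0, 0, 0], [0, 0.012, 0.038, 0, 0, 0, 0], [0, 0, 0, 0, 0, 0, 0]]]'

```text
clock: 1.87
position: [423.1, 7.4, 190.4]
ee_rot: [1.0, -0.005, -0.001, 0.001]
contact_force: [0.0, 0.5, 0.3]
gripper_width: 85.5
grasp_force: 0.0
```

Call:
servo_tool --commands '[[[0, 0, 0, 0, 0, 0, 0], [0, 0, 0, 0, 0, 0, 0]]]'

```text
clock: 2.03
position: [422.9, 12.5, 191.2]
ee_rot: [1.0, -0.001, -0.0, -0.0]
contact_force: [-0.6, 0.4, -0.2]
gripper_width: 85.0
grasp_force: 0.0
```

```bash
python3 - <<'E'
from h import *
im=cams.get_image("wrist"); cv2.imwrite("pics/w1.png",im["frame"]); s=arm.read_state();print(s["clock"],np.round(s["position"],1),np.round(s["ee_rot"],3)); print(np.round(im["T"],2).tolist(), proj(im,[424,4,26]), proj(im,[431,1,10]))
E
```

```text
2.0833 [422.9  13.2 191.4] [ 1.    -0.001  0.    -0.   ]
[[-0.0, 0.96, 0.28, 494.61], [-1.0, -0.0, -0.0, 12.76], [-0.0, -0.28, 0.96, 333.8], [0.0, 0.0, 0.0, 1.0]] [286.38568684 192.61536367] [289.18765087 181.40835003]
```

View pics/w1.png

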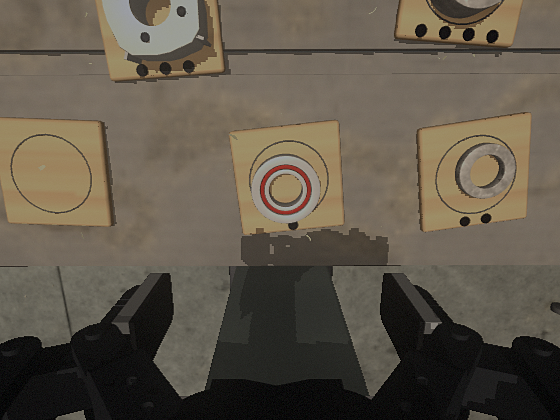

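The wrist view shows the bearing at (286,188) on the one-plug pallet, the bare pallet at left (52,172) and the thin ring at (486,170). I measure from this view as the cross-check.

```bash
cat >> h.py <<'E'
def pallets(im,z=10,amin=2000):
    hsv=cv2.cvtColor(im["frame"],cv2.COLOR_BGR2HSV); m=cv2.inRange(hsv,(12,75,120),(30,255,255))
    m=cv2.morphologyEx(m,cv2.MORPH_OPEN,np.ones((3,3)))
    for k in cv2.findContours(m,cv2.RETR_EXTERNAL,cv2.CHAIN_APPROX_NONE)[0]:
        if cv2.contourArea(k)<amin: continue
        P=np.array([ray(im,*(q*1.),z)[:2] for q in k[:,0]],np.float32)
        (x,y),wh,a=cv2.minAreaRect(cv2.convexHull(P)); print("pal",np.round([x,y,*wh,a],1),cv2.boundingRect(k))
def ring(im,u,v,z,r):
    hsv=cv2.cvtColor(im["frame"],cv2.COLOR_BGR2HSV); m=cv2.inRange(hsv,(0,0,80),(180,70,255))
    d=np.zeros_like(m); cv2.circle(d,(int(u),int(v)),r,255,-1); m&=d; m=cv2.morphologyEx(m,cv2.MORPH_OPEN,np.ones((3,3)))
    k=max(cv2.findContours(m,cv2.RETR_EXTERNAL,cv2.CHAIN_APPROX_NONE)[0],key=cv2.contourArea)
    P=np.array([ray(im,*(q*1.),z)[:2] for q in k[:,0]],np.float32)
    print("ring",np.round(np.hstack(cv2.minEnclosingCircle(P)),1),np.round(cv2.fitEllipse(P)[0],1),np.round(cv2.fitEllipse(P)[1],1))
E
python3 - <<'E'
from h import *
im=cams.get_image("wrist"); pallets(im); ring(im,286,188,26,40); ring(im,486,170,20,33)
E
```

```text
pal [432.6   1.9  98.6  98.4   5.9] (230, 121, 115, 114)
pal [438.5 220.8  98.6  98.4  87.8] (0, 117, 111, 109)
pal [ 437.  -170.1   98.4   99.     8.5] (420, 113, 113, 119)
ring [426.7   5.1  31.2] [426.6   5.1] [60.8 61.4]
ring [ 442.5 -174.9   25.4] [ 441.9 -175.1] [48.7 49.3]
```

Call:
servo_tool --commands '[[[0, 0.0025, 0.008, 0.03, 0, 0, 0], [0, 0, 0, 0.035, 0, 0, 0], [0, 0, 0, 0.035, 0, 0, 0], [0, 0, 0, 0.035, 0, 0, 0], [0, 0, 0, 0.025, 0, 0, 0], [0, 0, 0, 0.01, 0, 0, 0], [0, 0, 0, 0.006, 0, 0, 0], [0, 0, 0, 0.003, 0, 0, 0], [0, 0, 0, 0, 0, 0, 0], [0, 0, 0, 0, 0, 0, 0]]]'

```text
clock: 2.97
position: [426.2, 5.5, 13.1]
ee_rot: [1.0, -0.0, 0.001, -0.0]
contact_force: [-1.1, -0.2, 0.7]
gripper_width: 85.5
grasp_force: 0.0
```

Call:
servo_tool --commands '[[[60, 0, 0, 0, 0, 0, 0], [120, 0, 0, 0, 0, 0, 0], [200, 0, 0, 0, 0, 0, 0], [200, 0, 0, 0, 0, 0, 0], [200, 0, 0, 0, 0, 0, 0], [200, 0, 0, 0, 0, 0, 0]]]'

```text
clock: 3.47
position: [426.0, 4.9, 13.8]
ee_rot: [1.0, -0.001, 0.001, -0.0]
contact_force: [-2.0, 1.4, 10.9]
gripper_width: 59.2
grasp_force: 61.9
```

```bash
python3 - <<'E'
from h import *
im=cams.get_image("wrist"); cv2.imwrite("pics/w2.png",im["frame"])
E
```

```text
(no output)
```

View pics/w2.png

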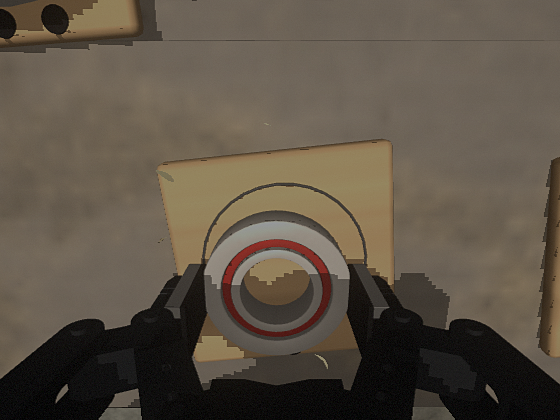

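The bearing is gripped between the pads at (277,287). I lift it, carry it to the bare pallet and set it down.

Call:
servo_tool --commands '[[[200, 0, 0, -0.005, 0, 0, 0], [200, 0, 0, -0.015, 0, 0, 0], [200, 0.0005, -0.01, -0.02, 0, 0, 0], [200, 0.002, -0.03, -0.01, 0, 0, 0], [200, 0.002, -0.036, 0, 0, 0, 0], [200, 0.002, -0.036, 0, 0, 0, 0], [200, 0.002, -0.036, 0, 0, 0, 0], [200, 0.002, -0.036, 0, 0, 0, 0], [200, 0.001, -0.022, 0, 0, 0, 0], [200, 0, -0.01, 0, 0, 0, 0]]]'

```text
clock: 4.35
position: [437.9, 223.8, 62.8]
ee_rot: [1.0, 0.0, 0.001, -0.001]
contact_force: [0.8, -0.5, -2.7]
gripper_width: 59.2
grasp_force: 65.0
```

Call:
servo_tool --commands '[[[200, 0, 0, 0, 0, 0, 0], [200, 0, 0, 0.02, 0, 0, 0], [200, 0, 0, 0.015, 0, 0, 0], [200, 0, 0, 0.005, 0, 0, 0], [200, 0, 0, 0.004, 0, 0, 0], [200, 0, 0, 0.002, 0, 0, 0], [200, 0, 0, 0, 0, 0, 0]]]'

```text
clock: 4.93
position: [437.5, 220.2, 16.5]
ee_rot: [1.0, -0.001, 0.0, 0.0]
contact_force: [0.4, 0.2, -2.0]
gripper_width: 59.0
grasp_force: 65.1
```

Call:
servo_tool --commands '[[[200, 0, 0, 0.002, 0, 0, 0], [200, 0, 0, 0.0015, 0, 0, 0], [200, 0, 0, 0, 0, 0, 0], [200, 0, 0, 0, 0, 0, 0]]]'

```text
clock: 5.27
position: [437.8, 220.9, 13.9]
ee_rot: [1.0, -0.001, 0.001, -0.0]
contact_force: [-1.0, -0.0, 6.1]
gripper_width: 58.8
grasp_force: 65.8
```

Call:
servo_tool --commands '[[[100, 0, 0, 0, 0, 0, 0], [0, 0, 0, 0, 0, 0, 0], [0, 0, 0, 0, 0, 0, 0], [0, 0, 0, 0, 0, 0, 0], [0, 0, 0, -0.02, 0, 0, 0], [0, 0, 0, -0.04, 0, 0, 0], [0, 0, 0, -0.04, 0, 0, 0]]]'

```text
clock: 5.85
position: [436.5, 219.8, 112.7]
ee_rot: [1.0, -0.001, -0.002, 0.002]
contact_force: [1.8, 0.4, 0.6]
gripper_width: 85.6
grasp_force: 0.0
```

Call:
servo_tool --commands '[[[0, 0.0158, 0.03575, 0, 0, 0, 0], [0, 0.0158, 0.03575, 0, 0, 0, 0], [0, 0.0158, 0.03575, 0, 0, 0, 0], [0, 0.0158, 0.03575, 0, 0, 0, 0], [0, 0.0158, 0.03575, 0, 0, 0, 0], [0, 0.0158, 0.03575, 0, 0, 0, 0], [0, 0.0158, 0.03575, 0, 0, 0, 0], [0, 0.0158, 0.03575, 0, 0, 0, 0], [0, 0.0158, 0.03575, 0, 0, 0, 0], [0, 0.0158, 0.03575, 0, 0, 0, 0]]]'

```text
clock: 6.68
position: [595.1, -139.1, 112.6]
ee_rot: [1.0, -0.001, -0.0, -0.0]
contact_force: [0.8, 1.0, -0.4]
gripper_width: 85.4
grasp_force: 0.0
```

Call:
servo_tool --commands '[[[0, 0, 0, 0, 0, 0, 0], [0, 0, 0, 0, 0, 0, 0], [0, 0, 0, 0, 0, 0, 0]]]'

```text
clock: 6.93
position: [594.1, -137.2, 112.2]
ee_rot: [1.0, -0.001, -0.001, -0.0]
contact_force: [1.0, 0.8, 1.2]
gripper_width: 85.6
grasp_force: 0.0
```

```bash
python3 - <<'E'
from h import *
im=cams.get_image("wrist"); cv2.imwrite("pics/w3.png",im["frame"]); print(proj(im,[595,-136.5,40]))
t=cams.get_image("top");cv2.imwrite("pics/t3.png",cv2.resize(t["frame"][130:300,120:420],None,fx=2.5,fy=2.5)); u=proj(t,[437,221,26]); print(u); ring(t,*u,26,20)
E
```

```text
[275.99854214 225.45120729]
[156.27928842 250.80068424]
ring [436.4 212.4  39.1] [435. 214.] [69.2 71.5]
```

View pics/w3.png

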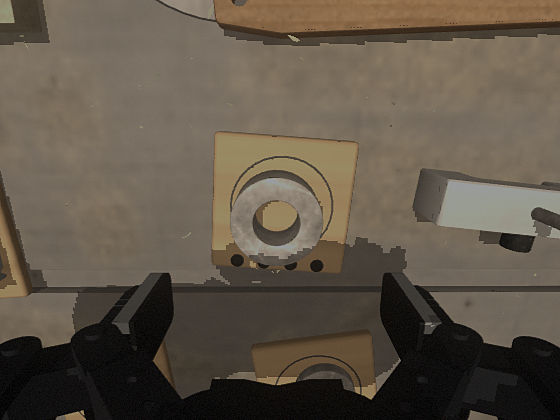

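View pics/t3.png

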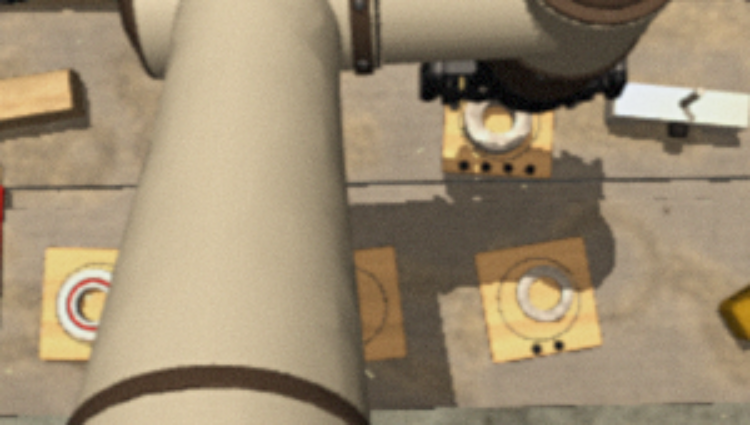

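The wrist view shows the tall ring at (277,219), within 2–3 mm of the estimate, and the gauge is clear at the right. The top view shows the bearing lying on the bare pallet. I grip the tall ring.

Call:
servo_tool --commands '[[[0, 0.001, 0, 0.03, 0, 0, 0], [0, 0, 0, 0.03, 0, 0, 0], [0, 0, 0, 0.02, 0, 0, 0], [0, 0, 0, 0.01, 0, 0, 0], [0, 0, 0, 0.009, 0, 0, 0], [0, 0, 0, 0, 0, 0, 0], [100, 0, 0, 0, 0, 0, 0], [200, 0, 0, 0, 0, 0, 0], [200, 0, 0, 0, 0, 0, 0], [200, 0, 0, 0, 0, 0, 0]]]'

```text
clock: 7.87
position: [597.2, -137.1, 15.9]
ee_rot: [1.0, -0.001, 0.002, 0.0]
contact_force: [-1.1, 1.1, 4.7]
gripper_width: 58.6
grasp_force: 65.2
```

Call:
servo_tool --commands '[[[200, 0, 0, 0, 0, 0, 0], [200, 0, 0, 0, 0, 0, 0], [200, 0, 0, -0.005, 0, 0, 0], [200, 0, 0, -0.02, 0, 0, 0], [200, 0, 0, -0.03, 0, 0, 0], [200, 0, 0, -0.02, 0, 0, 0]]]'

```text
clock: 8.37
position: [595.6, -137.4, 90.4]
ee_rot: [1.0, -0.001, 0.0, 0.0]
contact_force: [1.1, 0.1, -2.0]
gripper_width: 58.0
grasp_force: 64.8
```

Call:
servo_tool --commands '[[[200, -0.02, -0.017, 0, 0, 0, 0], [200, -0.028, -0.0235, 0, 0, 0, 0], [200, -0.028, -0.0235, 0, 0, 0, 0], [200, -0.028, -0.0235, 0, 0, 0, 0], [200, -0.028, -0.0235, 0, 0, 0, 0], [200, -0.02, -0.017, 0, 0, 0, 0], [200, -0.012, -0.01, 0, 0, 0, 0], [200, 0, 0, 0, 0, 0, 0], [200, 0, 0, 0, 0, 0, 0]]]'

```text
clock: 9.12
position: [431.6, 1.4, 89.2]
ee_rot: [1.0, -0.0, 0.0, -0.0]
contact_force: [0.8, -0.3, -1.3]
gripper_width: 58.4
grasp_force: 64.8
```

```bash
python3 - <<'E'
from h import *
im=cams.get_image("wrist"); cv2.imwrite("pics/w4.png",im["frame"]); s=arm.read_state(); print(s["position"],s["contact_force"]); print(proj(im,[432,1.5,40+74.8])); pallets(im)
E
```

```text
[432.42307799   1.20150661  89.16680372] [-0.36145106 -0.13401097 -2.15474364]
[277.27734392 308.60628759]
pal [448.    3.3  38.6  71.    5.3] (223, 170, 108, 63)
pal [ 433.8 -159.8   71.    47.4   12.7] (486, 163, 74, 104)
pal [435.2 173.6  19.   98.8  77.7] (0, 141, 29, 143)
pal [446.3   3.3  70.6  98.    6. ] (192, 140, 160, 120)
pal [ 434.2 -150.9   98.3   59.5    8.4] (463, 139, 97, 153)
```

View pics/w4.png

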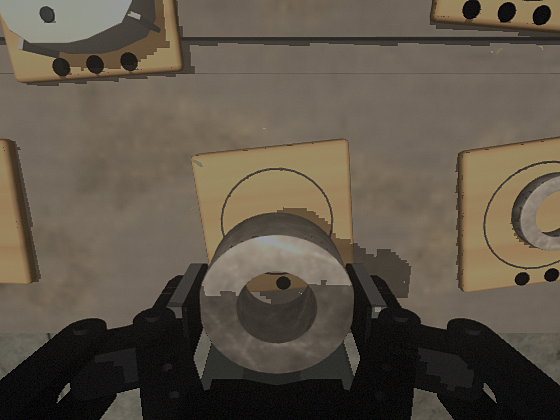

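The ring is held level with its top circle at (277,304), centred over the pallet. I lower it.

Call:
servo_tool --commands '[[[200, 0, 0, 0.025, 0, 0, 0], [200, 0, 0, 0.025, 0, 0, 0], [200, 0, 0, 0.012, 0, 0, 0], [200, 0, 0, 0.007, 0, 0, 0], [200, 0, 0, 0.003, 0, 0, 0], [200, 0, 0, 0.0015, 0, 0, 0], [200, 0, 0, 0.001, 0, 0, 0], [200, 0, 0, 0, 0, 0, 0]]]'

```text
clock: 9.83
position: [432.1, 0.4, 15.8]
ee_rot: [1.0, -0.001, -0.0, 0.0]
contact_force: [-4.0, -2.8, 8.5]
gripper_width: 58.2
grasp_force: 66.0
```

Call:
servo_tool --commands '[[[100, 0, 0, 0, 0, 0, 0], [0, 0, 0, 0, 0, 0, 0], [0, 0, 0, 0, 0, 0, 0], [0, 0, 0, 0, 0, 0, 0], [0, 0, 0, -0.02, 0, 0, 0], [0, 0, 0, -0.03, 0, 0, 0], [0, 0, 0, -0.03, 0, 0, 0], [0, 0.0019, 0.0354, 0, 0, 0, 0], [0, 0.0019, 0.0354, 0, 0, 0, 0], [0, 0.0019, 0.0354, 0, 0, 0, 0]]]'

```text
clock: 10.67
position: [438.4, -105.7, 95.5]
ee_rot: [1.0, 0.0, 0.002, -0.0]
contact_force: [0.7, 0.3, 0.3]
gripper_width: 85.4
grasp_force: 0.0
```

Call:
servo_tool --commands '[[[0, 0.0019, 0.0354, 0, 0, 0, 0], [0, 0.0019, 0.0354, 0, 0, 0, 0], [0, 0, 0, 0, 0, 0, 0], [0, 0, 0, 0.025, 0, 0, 0], [0, 0, 0, 0.025, 0, 0, 0], [0, 0, 0, 0.015, 0, 0, 0], [0, 0, 0, 0.01, 0, 0, 0], [0, 0, 0, 0.006, 0, 0, 0], [0, 0, 0, 0, 0, 0, 0], [0, 0, 0, 0, 0, 0, 0]]]'

```text
clock: 11.5
position: [441.6, -175.8, 13.5]
ee_rot: [1.0, -0.001, 0.0, 0.0]
contact_force: [0.2, -0.4, 0.4]
gripper_width: 85.9
grasp_force: 0.0
```

```bash
python3 - <<'E'
from h import *
t=cams.get_image("top");f=t["frame"]; 
for P in ([432,1.5,40],[437,221,26]): ring(t,*proj(t,P),P[2],21)
im=cams.get_image("wrist"); cv2.imwrite("pics/w5.png",im["frame"]);print(proj(im,[441.5,-175.5,20]))
E
```

```text
ring [433.4   3.3  44.9] [434.3   4.4] [80.6 85.8]
ring [435.8 219.4  32.2] [435.8 219.5] [60.3 62.6]
[276.58462436 285.57482335]
```

View pics/w5.png

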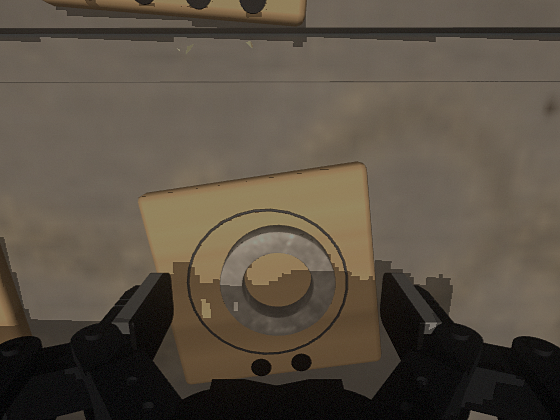

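The thin ring at (277,280) is centred between the fingers. I lower slightly and close.

Call:
servo_tool --commands '[[[0, 0, 0, 0.004, 0, 0, 0], [0, 0, 0, 0, 0, 0, 0], [80, 0, 0, 0, 0, 0, 0], [120, 0, 0, 0, 0, 0, 0], [200, 0, 0, 0, 0, 0, 0], [200, 0, 0, 0, 0, 0, 0], [200, 0, 0, 0, 0, 0, 0], [200, 0, 0, 0, 0, 0, 0]]]'

```text
clock: 12.27
position: [441.3, -175.9, 10.1]
ee_rot: [1.0, -0.001, 0.0, 0.0]
contact_force: [-2.2, 0.6, 6.1]
gripper_width: 47.3
grasp_force: 60.5
```

Call:
servo_tool --commands '[[[200, 0, 0, -0.005, 0, 0, 0], [200, 0, 0, -0.015, 0, 0, 0], [200, 0, 0, -0.03, 0, 0, 0], [200, 0.01, -0.002, -0.02, 0, 0, 0], [200, 0.033, -0.007, 0, 0, 0, 0], [200, 0.033, -0.0075, 0, 0, 0, 0], [200, 0.033, -0.0075, 0, 0, 0, 0], [200, 0.0285, -0.0065, 0, 0, 0, 0], [200, 0.015, -0.003, 0, 0, 0, 0], [200, 0.005, -0.001, 0, 0, 0, 0]]]'

```text
clock: 13.1
position: [601.1, -141.0, 79.0]
ee_rot: [1.0, -0.0, 0.001, 0.0]
contact_force: [0.8, 0.4, -0.5]
gripper_width: 47.1
grasp_force: 61.8
```

Call:
servo_tool --commands '[[[200, 0, 0, 0, 0, 0, 0], [200, 0, 0, 0.02, 0, 0, 0], [200, 0, 0, 0.02, 0, 0, 0]]]'

```text
clock: 13.35
position: [598.2, -141.9, 40.1]
ee_rot: [1.0, -0.001, 0.001, -0.0]
contact_force: [-0.2, 0.6, -1.3]
gripper_width: 46.8
grasp_force: 61.8
```

```bash
python3 - <<'E'
from h import *
s=arm.read_state(); print(s["position"],s["gripper_width"])
im=cams.get_image("wrist"); cv2.imwrite("pics/w6.png",im["frame"]);print(proj(im,[599,-141,20+30])); pallets(im)
t=cams.get_image("top");ring(t,*proj(t,[432,1.5,40]),40,19)
E
```

```text
[ 598.16074165 -141.90523565   40.13297856] 46.825971325621985
[275.24745051 287.31673988]
pal [ 615.5 -138.5   37.8   71.     5.4] (207, 185, 135, 76)
pal [ 614.  -141.4   97.6   69.    85.6] (181, 150, 199, 129)
ring [427.2  15.2  35.1] [424.3  17.7] [44.4 64.7]
```

View pics/w6.png

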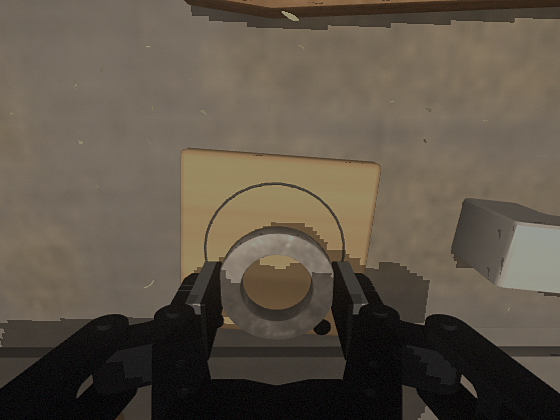

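The thin ring is held level with its top at (277,282), over the four-plug pallet. I lower it and check the force before releasing.

Call:
servo_tool --commands '[[[200, 0, 0, 0.015, 0, 0, 0], [200, 0, 0, 0.008, 0, 0, 0], [200, 0, 0, 0.004, 0, 0, 0], [200, 0, 0, 0.002, 0, 0, 0], [200, 0, 0, 0.001, 0, 0, 0], [200, 0, 0, 0, 0, 0, 0]]]'

```text
clock: 13.95
position: [598.8, -141.8, 10.2]
ee_rot: [1.0, -0.001, 0.0, 0.0]
contact_force: [-0.2, -0.4, 0.9]
gripper_width: 47.0
grasp_force: 62.0
```

Call:
servo_tool --commands '[[[200, 0, 0, 0.001, 0, 0, 0], [100, 0, 0, 0, 0, 0, 0], [0, 0, 0, 0, 0, 0, 0], [0, 0, 0, 0, 0, 0, 0], [0, 0, 0, 0, 0, 0, 0], [0, 0, 0, -0.02, 0, 0, 0], [0, 0, 0, -0.04, 0, 0, 0], [0, 0, 0, -0.04, 0, 0, 0]]]'

```text
clock: 14.62
position: [597.4, -141.7, 107.7]
ee_rot: [1.0, -0.001, -0.002, 0.0]
contact_force: [0.8, 0.2, -0.4]
gripper_width: 85.5
grasp_force: 0.0
```

Call:
servo_tool --commands '[[[0, -0.0044, -0.0347, 0, 0, 0, 0], [0, -0.0044, -0.0347, 0, 0, 0, 0], [0, -0.0044, -0.0347, 0, 0, 0, 0], [0, -0.0044, -0.0347, 0, 0, 0, 0], [0, -0.0044, -0.0347, 0, 0, 0, 0], [0, -0.0044, -0.0347, 0, 0, 0, 0], [0, -0.0044, -0.0347, 0, 0, 0, 0], [0, 0, 0, 0, 0, 0, 0], [0, 0, 0, 0, 0, 0, 0]]]'

```text
clock: 15.37
position: [568.1, 103.2, 108.3]
ee_rot: [1.0, 0.001, 0.0, -0.0]
contact_force: [0.3, -0.2, -0.1]
gripper_width: 85.7
grasp_force: 0.0
```

```bash
python3 - <<'E'
from h import *
im=cams.get_image("wrist"); cv2.imwrite("pics/w7.png",im["frame"]);print(proj(im,[568,102,46]))
t=cams.get_image("top");ring(t,*proj(t,[599,-141,20]),20,17)
E
```

```text
[279.05815981 232.22260189]
ring [ 597.  -140.9   24.5] [ 597.  -140.9] [46.3 47.4]
```

View pics/w7.png

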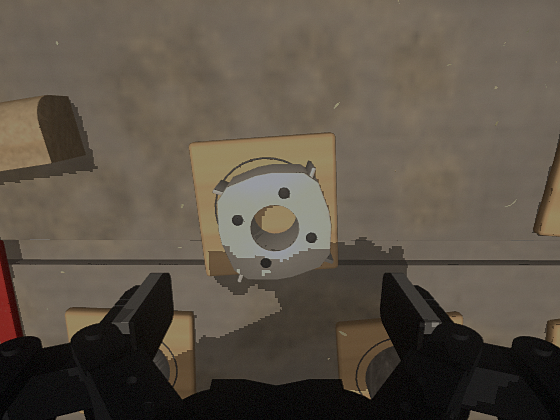

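The cutter is at about (275,226) and looks turned roughly 12°. I zoom in on this view to settle its yaw.

```bash
python3 - <<'E'
from h import *
f=cv2.imread("pics/w7.png"); c=f[125:295,175:350]; c=cv2.convertScaleAbs(c,alpha=1.3,beta=20)
cv2.imwrite("pics/w7c.png",cv2.resize(c,None,fx=3.5,fy=3.5,interpolation=cv2.INTER_CUBIC))
E
```

```text
(no output)
```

View pics/w7c.png

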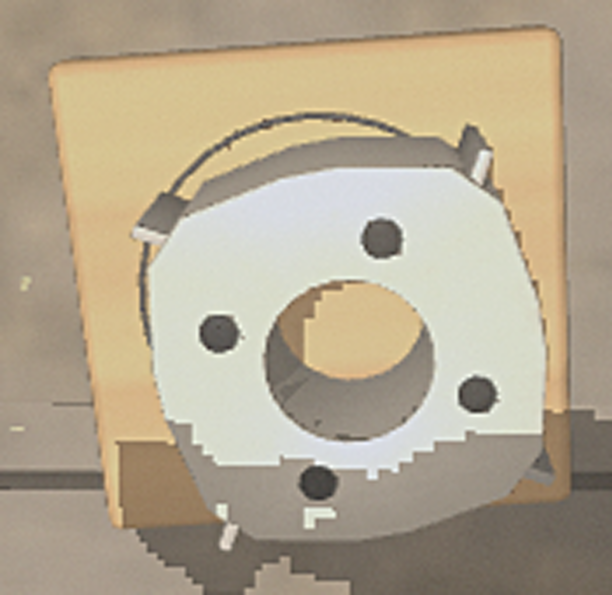

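```bash
python3 - <<'E'
from h import *
im=cams.get_image("wrist"); s=arm.read_state(); print(s["position"]); g=proj(im,[568,102,46]); print(g,ray(im,274.6,227.5,46))
h=[ray(im,175+u/3.5,125+v/3.5,46)[:2] for u,v in [(218,333),(477,394),(382,238),(318,482)]]; print(np.round(h,1),np.mean(h,0))
P=[ray(im,175+u/3.5,125+v/3.5,46)[:2] for u,v in [(175,215),(455,168),(505,205),(540,470),(152,275),(215,510),(500,500),(265,538)]]
for i in (0,2,4,6): d=P[i+1]-P[i]; print(np.round(P[i]),np.round(P[i+1]),np.degrees(np.arctan2(d[1],d[0])))
E
```

```text
[568.24472248 100.53422917 108.14444604]
[275.57938568 232.31667602] [571.11469816 102.59330571  46.        ]
[[575.8 125.2]
 [564.6  80. ]
 [592.7  96.9]
 [547.8 108.2]] [570.21312418 102.56802194]
[597. 132.] [605.  85.] -80.41663142391106
[598.  76.] [550.  68.] -170.73914269811362
[586. 136.] [542. 127.] -168.01251549236648
[544.  75.] [537. 118.] 100.00328977353162
```

Call:
servo_tool --commands '[[[0, 0.0015, -0.0005, 0, 0, 0, -5], [0, 0, 0, 0, 0, 0, -5], [0, 0, 0, 0.03, 0, 0, 0], [0, 0, 0, 0.02, 0, 0, 0], [0, 0, 0, 0.01, 0, 0, 0], [0, 0, 0, 0.01, 0, 0, 0], [0, 0, 0, 0.01, 0, 0, 0], [0, 0, 0, 0.008, 0, 0, 0], [0, 0, 0, 0.006, 0, 0, 0], [0, 0, 0, 0, 0, 0, 0]]]'

```text
clock: 16.35
position: [569.3, 101.5, 13.3]
ee_rot: [0.996, 0.086, -0.001, 0.0]
contact_force: [0.0, -0.7, 0.5]
gripper_width: 85.7
grasp_force: 0.0
```

Call:
servo_tool --commands '[[[60, 0, 0, 0, 0, 0, 0], [120, 0, 0, 0, 0, 0, 0], [200, 0, 0, 0, 0, 0, 0], [200, 0, 0, 0, 0, 0, 0], [200, 0, 0, 0, 0, 0, 0], [200, 0, 0, 0, 0, 0, 0]]]'

```text
clock: 16.85
position: [570.8, 102.6, 15.6]
ee_rot: [0.996, 0.087, 0.001, -0.0]
contact_force: [-2.1, 3.9, 5.8]
gripper_width: 67.8
grasp_force: 70.1
```

Call:
servo_tool --commands '[[[200, 0, 0, -0.005, 0, 0, 0], [200, 0, 0, -0.01, 0, 0, 0], [200, 0, 0, -0.015, 0, 0, 0], [200, 0, 0, -0.02, 0, 0, 3], [200, 0, 0, -0.02, 0, 0, 4], [200, 0, 0, -0.01, 0, 0, 3], [200, 0, 0, 0, 0, 0, 0]]]'

```text
clock: 17.43
position: [570.5, 101.8, 96.5]
ee_rot: [1.0, -0.001, 0.002, -0.001]
contact_force: [-0.5, -0.0, -6.4]
gripper_width: 68.0
grasp_force: 69.8
```

Call:
servo_tool --commands '[[[200, -0.0057, 0.013, 0, 0, 0, 0], [200, -0.014, 0.028, 0, 0, 0, 0], [200, -0.016, 0.032, 0, 0, 0, 0], [200, -0.016, 0.032, 0, 0, 0, 0], [200, -0.016, 0.032, 0, 0, 0, 0], [200, -0.016, 0.032, 0, 0, 0, 0], [200, -0.016, 0.032, 0, 0, 0, 0], [200, -0.014, 0.032, 0, 0, 0, 0], [200, -0.012, 0.024, 0, 0, 0, 0], [200, -0.008, 0.016, 0, 0, 0, 0]]]'

```text
clock: 18.27
position: [431.4, -173.0, 92.7]
ee_rot: [1.0, -0.002, -0.003, -0.0]
contact_force: [0.1, 0.4, -7.1]
gripper_width: 67.8
grasp_force: 70.0
```

Call:
servo_tool --commands '[[[200, 0, 0, 0, 0, 0, 0], [200, 0, 0, 0, 0, 0, 0], [200, 0, 0, 0.02, 0, 0, 0], [200, 0, 0, 0.02, 0, 0, 0], [200, 0, 0, 0, 0, 0, 0]]]'

```text
clock: 18.68
position: [432.2, -170.1, 50.8]
ee_rot: [1.0, -0.001, -0.005, -0.001]
contact_force: [-1.3, 0.5, -7.1]
gripper_width: 67.9
grasp_force: 72.8
```

```bash
python3 - <<'E'
from h import *
im=cams.get_image("wrist"); cv2.imwrite("pics/w8.png",im["frame"]);print(arm.read_state()["position"],proj(im,[436,-170.5,86]))
t=cams.get_image("top");ring(t,*proj(t,[432,1.5,40]),40,19)
E
```

```text
[ 433.31438329 -170.35494416   52.31151349] [278.56478032 315.82151524]
ring [433.5   3.5  40.7] [434.6   5.2] [74.5 79.3]
```

View pics/w8.png

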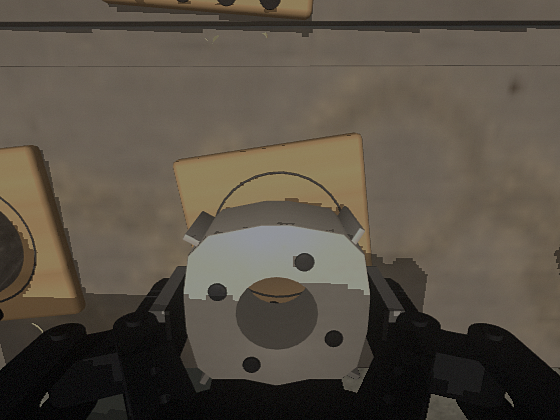

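The cutter is gripped squarely with its bore at (277,313), over the two-plug pallet. I lower it.

Call:
servo_tool --commands '[[[200, 0, 0, 0.015, 0, 0, 0], [200, 0, 0, 0.012, 0, 0, 0], [200, 0, 0, 0.006, 0, 0, 0], [200, 0, 0, 0.003, 0, 0, 0], [200, 0, 0, 0.002, 0, 0, 0], [200, 0, 0, 0.001, 0, 0, 0], [200, 0, 0, 0, 0, 0, 0]]]'

```text
clock: 19.37
position: [436.3, -171.0, 15.8]
ee_rot: [1.0, -0.001, 0.001, 0.0]
contact_force: [0.4, -0.1, -6.8]
gripper_width: 67.7
grasp_force: 73.1
```

Still hanging by about 1–2 mm. I lower further.

Call:
servo_tool --commands '[[[200, 0, 0, 0.001, 0, 0, 0], [200, 0, 0, 0.001, 0, 0, 0], [200, 0, 0, 0, 0, 0, 0], [200, 0, 0, 0, 0, 0, 0]]]'

```text
clock: 19.7
position: [436.3, -171.0, 15.6]
ee_rot: [1.0, -0.001, 0.001, 0.0]
contact_force: [-4.2, 2.5, 10.7]
gripper_width: 67.5
grasp_force: 75.1
```

Call:
servo_tool --commands '[[[100, 0, 0, 0, 0, 0, 0], [0, 0, 0, 0, 0, 0, 0], [0, 0, 0, 0, 0, 0, 0], [0, 0, 0, 0, 0, 0, 0], [0, 0, 0, -0.02, 0, 0, 0], [0, 0, 0, -0.03, 0, 0, 0], [0, 0, 0, -0.04, 0, 0, 0]]]'

```text
clock: 20.28
position: [434.0, -170.9, 102.5]
ee_rot: [1.0, -0.001, -0.003, -0.0]
contact_force: [1.7, 0.0, -1.2]
gripper_width: 85.3
grasp_force: 0.0
```

Call:
servo_tool --commands '[[[0, 0.0005, -0.0391, 0, 0, 0, 0], [0, 0, -0.0391, 0, 0, 0, 0], [0, 0, -0.0391, 0, 0, 0, 0], [0, 0, -0.0391, 0, 0, 0, 0], [0, 0, -0.0391, 0, 0, 0, 0], [0, 0, -0.0391, 0, 0, 0, 0], [0, 0, -0.0391, 0, 0, 0, 0], [0, 0, -0.0391, 0, 0, 0, 0], [0, 0, -0.0391, 0, 0, 0, 0], [0, 0, -0.0391, 0, 0, 0, 0]]]'

```text
clock: 21.12
position: [436.8, 222.3, 103.8]
ee_rot: [1.0, -0.001, 0.001, -0.0]
contact_force: [1.9, -0.7, 0.0]
gripper_width: 85.5
grasp_force: 0.0
```

Call:
servo_tool --commands '[[[0, 0, 0, 0, 0, 0, 0], [0, 0, 0, 0, 0, 0, 0], [0, 0, 0, 0.03, 0, 0, 0], [0, 0, 0, 0.03, 0, 0, 0], [0, 0, 0, 0.015, 0, 0, 0], [0, 0, 0, 0.01, 0, 0, 0], [0, 0, 0, 0.006, 0, 0, 0], [0, 0, 0, 0, 0, 0, 0], [0, 0, 0, 0, 0, 0, 0]]]'

```text
clock: 21.87
position: [437.2, 219.6, 12.6]
ee_rot: [1.0, -0.001, 0.0, -0.0]
contact_force: [0.2, 0.6, 0.4]
gripper_width: 85.5
grasp_force: 0.0
```

Call:
servo_tool --commands '[[[60, 0, 0, 0, 0, 0, 0], [120, 0, 0, 0, 0, 0, 0], [200, 0, 0, 0, 0, 0, 0], [200, 0, 0, 0, 0, 0, 0], [200, 0, 0, 0, 0, 0, 0], [200, 0, 0, 0, 0, 0, 0]]]'

```text
clock: 22.37
position: [437.5, 220.4, 14.0]
ee_rot: [1.0, -0.001, 0.001, -0.001]
contact_force: [-0.9, -0.4, 7.5]
gripper_width: 59.4
grasp_force: 62.6
```

```bash
python3 - <<'E'
from h import *
t=cams.get_image("top")
ring(t,*proj(t,[432,1.5,40]),40,19);ring(t,*proj(t,[436,-170.5,46]),46,21);ring(t,*proj(t,[599,-141,20]),20,17); pallets(t,amin=600)
E
```

```text
ring [4.306e+02 3.000e-01 2.940e+01] [430.5   0.6] [56.1 57.3]
ring [ 435.6 -169.7   41.4] [ 435.  -169.7] [72.8 74.5]
ring [ 597.  -140.9   24.5] [ 597.  -140.8] [46.4 47.2]
pal [ 210.5 -632.2   49.3  243.2   84.7] (537, 292, 23, 116)
pal [ 2.161e+02 -5.997e+02  2.445e+02  2.460e+01  1.000e-01] (524, 290, 20, 116)
pal [ 409.6 -393.6  186.4  108.6   86.8] (393, 235, 84, 51)
pal [ 433.9 -158.1  104.2  131.7    8.4] (301, 224, 61, 52)
pal [434.2   4.4 176.7 118.1  87.5] (217, 224, 80, 55)
pal [ 594.8 -421.5   83.2   99.9   89.3] (424, 156, 37, 44)
pal [ 595.4 -166.1  154.3  103.4   85.8] (296, 155, 69, 46)
pal [588.1 129.5 139.9 141.2   3.2] (168, 155, 66, 60)
pal [629.  313.2  52.4 129.2   8.6] (91, 155, 58, 27)
pal [ 5.481e+02 -6.353e+02  2.123e+02  2.320e+01  1.000e-01] (528, 151, 17, 93)
pal [ 610.9 -587.1   60.1  173.7   90. ] (498, 133, 30, 75)
pal [ 685.2 -263.4   44.4  219.6    1. ] (324, 130, 96, 20)
pal [ 571.4 -562.9  368.3  172.1    1.1] (460, 110, 87, 159)
pal [ 733.  -281.7  364.9   50.4   89.4] (300, 109, 157, 22)
pal [ 806.5 -294.4  186.    24.4   89.5] (343, 84, 80, 11)
pal [ 919.2 -496.7   46.1  275.     1.1] (408, 33, 115, 21)
```

The three placed parts are within about 2 mm, and the bearing is gripped. I carry it to pallet three.

Call:
servo_tool --commands '[[[200, 0, 0, -0.005, 0, 0, 0], [200, 0, 0, -0.015, 0, 0, 0], [200, 0.006, 0.0055, -0.03, 0, 0, 0], [200, 0.026, 0.021, -0.01, 0, 0, 0], [200, 0.028, 0.023, 0, 0, 0, 0], [200, 0.028, 0.023, 0, 0, 0, 0], [200, 0.024, 0.019, 0, 0, 0, 0], [200, 0.016, 0.012, 0, 0, 0, 0], [200, 0.008, 0.007, 0, 0, 0, 0], [200, 0, 0, 0, 0, 0, 0]]]'

```text
clock: 23.25
position: [573.7, 107.8, 72.1]
ee_rot: [1.0, -0.002, 0.0, -0.0]
contact_force: [-0.8, 0.1, -2.0]
gripper_width: 59.2
grasp_force: 65.1
```

Call:
servo_tool --commands '[[[200, 0, 0, 0, 0, 0, 0], [200, 0, 0, 0.025, 0, 0, 0], [200, 0, 0, 0.02, 0, 0, 0], [200, 0, 0, 0.007, 0, 0, 0], [200, 0, 0, 0.004, 0, 0, 0], [200, 0, 0, 0.002, 0, 0, 0], [200, 0, 0, 0.0015, 0, 0, 0], [200, 0, 0, 0, 0, 0, 0], [200, 0, 0, 0, 0, 0, 0]]]'

```text
clock: 24.0
position: [573.3, 109.9, 14.2]
ee_rot: [1.0, -0.001, 0.001, -0.0]
contact_force: [-1.9, 1.5, 0.8]
gripper_width: 58.9
grasp_force: 65.5
```

Touching. I lower 0.5 mm more, release, rise and move clear of the view.

Call:
servo_tool --commands '[[[200, 0, 0, 0.0008, 0, 0, 0], [200, 0, 0, 0, 0, 0, 0], [100, 0, 0, 0, 0, 0, 0], [0, 0, 0, 0, 0, 0, 0], [0, 0, 0, 0, 0, 0, 0], [0, 0, 0, 0, 0, 0, 0], [0, 0, 0, -0.02, 0, 0, 0], [0, 0, 0, -0.035, 0, 0, 0], [0, 0, 0, -0.035, 0, 0, 0], [0, -0.02, -0.03, -0.02, 0, 0, 0]]]'

```text
clock: 24.83
position: [556.6, 137.3, 125.7]
ee_rot: [1.0, -0.003, 0.003, -0.001]
contact_force: [1.6, 1.8, 1.2]
gripper_width: 85.4
grasp_force: 0.0
```

Call:
servo_tool --commands '[[[0, -0.02, -0.035, 0, 0, 0, 0], [0, -0.02, -0.035, 0, 0, 0, 0], [0, -0.02, -0.035, 0, 0, 0, 0], [0, -0.02, -0.035, 0, 0, 0, 0], [0, -0.02, -0.035, 0, 0, 0, 0], [0, -0.02, -0.035, 0, 0, 0, 0], [0, -0.01, -0.02, 0, 0, 0, 0], [0, 0, 0, 0, 0, 0, 0], [0, 0, 0, 0, 0, 0, 0]]]'

```text
clock: 25.58
position: [422.5, 370.5, 121.8]
ee_rot: [1.0, 0.0, -0.0, 0.0]
contact_force: [-0.5, -0.9, 0.2]
gripper_width: 85.5
grasp_force: 0.0
```

```bash
python3 - <<'E'
from h import *
t=cams.get_image("top"); cv2.imwrite("pics/t9.png",cv2.resize(t["frame"][130:300,120:420],None,fx=2.6,fy=2.6,interpolation=cv2.INTER_CUBIC))
for P,r in (([432,1.5,40],19),([436,-170.5,46],21),([599,-141,20],17),([572,110,26],20)): ring(t,*proj(t,P),P[2],r)
print(arm.read_state()["position"])
E
```

```text
ring [4.305e+02 3.000e-01 2.940e+01] [4.304e+02 3.000e-01] [55.5 57.7]
ring [ 435.1 -169.2   41.3] [ 434.9 -169.5] [72.5 74.4]
ring [ 597.  -140.9   24.5] [ 597.2 -140.9] [46.1 47.3]
ring [571.7 109.2  32.2] [571.5 109.1] [60.1 63.1]
[422.91290778 369.46331728 121.7521788 ]
```

View pics/t9.png

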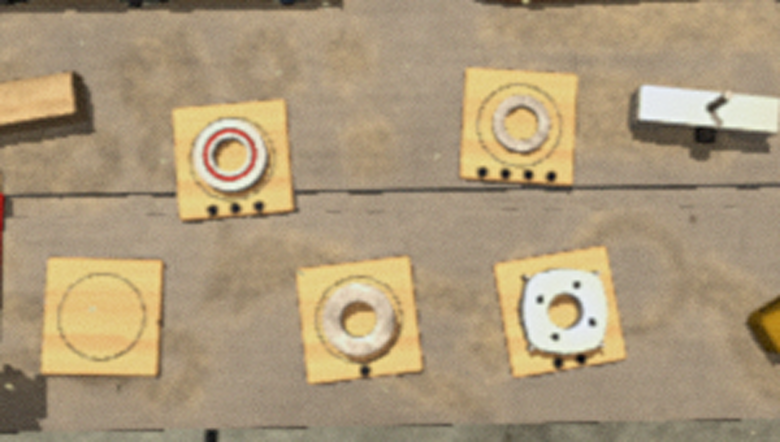

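All four parts lie centred on their pallets: bearing (231,155), thin ring (521,124), tall ring (358,320) and cutter (565,312). The bare pallet is empty and the gauge is in place, so I hand in.

```bash
python3 -c "
from bench import ticket
print(ticket.job_done())"
```

```text
the job is handed in; nothing more can be done
None
```

I handed the job in at about 26 s. The last top-camera measurement puts all four parts flat on their assigned pallets, each within about 2–3 mm of the middle. The bare pallet is empty and the gauge was not touched; the hand-in returned no verdict.

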